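# Set up the folding plant carrier and load the pots

## Task

First fold up all four sides of the wooden plant carrier until they stand fully upright, while the pots are still outside it. Then turn every square terracotta pot, left mouth down to dry, mouth up and stand it upright on the floor inside the carrier, so that at the end all the sides are standing and every square pot is in the box. Leave everything else on the bench where it is.

Things in the scene. Friction and masses are not known exactly. Their poses are not given: they have to be found in the camera images.
- carrier: folding wooden plant carrier, fixed to the bench by its rubber feet: a flat floor 150 mm (its x) by 240 mm (its y), top of the floor 22 mm above the origin; origin under its centre on the bench, z up. Four hinged sides (far +x, near -x, left +y, right -y) lie outward on all four edges; stood up they make an open box, inside 150 by 240 mm, walls 60 mm above the floor.
- side_far (a joint): the carrier's far (+x) side, a hinged 236 x 64 mm plywood panel: 0 = lying flat outward, level with the floor of the carrier; pi/2 = standing upright against its stop; rad. Its stiff hinge (about 0.12 N m, or 2 N at the rim) keeps it wherever it is left.
- side_far_rim (a point): middle of the far (+x) side's rim bar, on the bar's axis: a round wooden bar of 9 mm diameter along the panel's free edge, parallel to the hinge and 60 mm from it. The hinge axis lies at x = +79 mm of the carrier's frame, 18 mm up. Between bar and panel is a hand slot 100 mm long, 34.5 mm wide (21 to 55.5 mm from the hinge), right through the 7 mm panel and free beneath.
- side_near (a joint): the carrier's near (-x) side, a hinged 236 x 64 mm plywood panel: 0 = lying flat outward, level with the floor of the carrier; pi/2 = standing upright against its stop; rad. Its stiff hinge (about 0.12 N m, or 2 N at the rim) keeps it wherever it is left.
- side_near_rim (a point): middle of the near (-x) side's rim bar, on the bar's axis: a round wooden bar of 9 mm diameter along the panel's free edge, parallel to the hinge and 60 mm from it. The hinge axis lies at x = -79 mm of the carrier's frame, 18 mm up. Between bar and panel is a hand slot 100 mm long, 34.5 mm wide (21 to 55.5 mm from the hinge), right through the 7 mm panel and free beneath.
- side_left (a joint): the carrier's left (+y) side, a hinged 144 x 64 mm plywood panel: 0 = lying flat outward, level with the floor of the carrier; pi/2 = standing upright against its stop; rad. Its stiff hinge (about 0.12 N m, or 2 N at the rim) keeps it wherever it is left.
- side_left_rim (a point): middle of the left (+y) side's rim bar, on the bar's axis: a round wooden bar of 9 mm diameter along the panel's free edge, parallel to the hinge and 60 mm from it. The hinge axis lies at y = +124 mm of the carrier's frame, 18 mm up. Between bar and panel is a hand slot 100 mm long, 34.5 mm wide (21 to 55.5 mm from the hinge), right through the 7 mm panel and free beneath.
- side_right (a joint): the carrier's right (-y) side, a hinged 144 x 64 mm plywood panel: 0 = lying flat outward, level with the floor of the carrier; pi/2 = standing upright against its stop; rad. Its stiff hinge (about 0.12 N m, or 2 N at the rim) keeps it wherever it is left.
- side_right_rim (a point): middle of the right (-y) side's rim bar, on the bar's axis: a round wooden bar of 9 mm diameter along the panel's free edge, parallel to the hinge and 60 mm from it. The hinge axis lies at y = -124 mm of the carrier's frame, 18 mm up. Between bar and panel is a hand slot 100 mm long, 34.5 mm wide (21 to 55.5 mm from the hinge), right through the 7 mm panel and free beneath.
- pot1_c (a point): centre (half-way up) of a plain square unglazed terracotta pot, 60 x 60 mm outside and 70 mm tall, straight 5 mm walls, closed base with a drain hole mark, about 0.2 kg; its x and y axes are square to the side faces, its z axis points from the mouth to the closed base (z up = mouth down, z down = mouth up). None if this pot is absent. Two or three of the three are on the bench.
- pot1: the same square pot; origin at the centre of its mouth.
- pot2_c (a point): centre (half-way up) of a plain square unglazed terracotta pot, 60 x 60 mm outside and 70 mm tall, straight 5 mm walls, closed base with a drain hole mark, about 0.2 kg; its x and y axes are square to the side faces, its z axis points from the mouth to the closed base (z up = mouth down, z down = mouth up). None if this pot is absent. Two or three of the three are on the bench.
- pot2: the same square pot; origin at the centre of its mouth.
- pot3_c (a point): centre (half-way up) of a plain square unglazed terracotta pot, 60 x 60 mm outside and 70 mm tall, straight 5 mm walls, closed base with a drain hole mark, about 0.2 kg; its x and y axes are square to the side faces, its z axis points from the mouth to the closed base (z up = mouth down, z down = mouth up). None if this pot is absent. Two or three of the three are on the bench.
- pot3: the same square pot; origin at the centre of its mouth.
- round_pot: bystander: round terracotta pot, 120 mm across, 110 mm tall; origin at the centre of its underside.
- drip_tray: bystander: blue plastic drip tray 130 x 160 x 22 mm; origin at the centre of its underside.
- spatula: bystander: stainless spatula lying on the bench; origin at the centre of its underside.
- chopsticks: bystander: pair of wooden chopsticks, 220 mm long, 7 mm thick; origin at the centre of its underside.
- jar: bystander: closed jar, 64 mm across, 90 mm tall; origin at the centre of its underside.
- mug: bystander: white mug, 76 mm across, 85 mm tall; origin at the centre of its underside.
Not all that is in view belongs to the job. Leave any yellow look-alike of the pot2 alone.

How it is judged (in metres and radians):
On the way:
1. all four sides of the carrier stand upright while the pots are still outside it (value of joint each of side_far, side_near, side_left, side_right above 1.45 rad and horizontal distance between each of pot1_c, pot2_c, pot3_c and carrier above 0.15 m), for 0.2 s.
At the end, for the whole second after the job is handed in: All four sides stand within 7 degrees of upright, and every square pot present stands at rest, mouth up, on the carrier's floor between the sides (axis within 8 degrees of vertical, base on the floor within 10 mm) (value of joint each of side_far, side_near, side_left, side_right above 1.45 rad and x of pot1_c in the frame of carrier between -0.062 and 0.062 m and y of pot1_c in the frame of carrier between -0.105 and 0.105 m and z of pot1_c in the frame of carrier between 0.047 and 0.067 m and angle between each of pot1_c, pot2_c, pot3_c's own z axis and vertical above 2.99 rad and linear speed of each of pot1, pot2, pot3 below 0.02 m/s and x of pot2_c in the frame of carrier between -0.062 and 0.062 m and y of pot2_c in the frame of carrier between -0.105 and 0.105 m and z of pot2_c in the frame of carrier between 0.047 and 0.067 m and x of pot3_c in the frame of carrier between -0.062 and 0.062 m and y of pot3_c in the frame of carrier between -0.105 and 0.105 m and z of pot3_c in the frame of carrier between 0.047 and 0.067 m); the robot touches nothing.
It fails at once if something else on the bench (round pot, drip tray, spatula, chopsticks, jar, mug) is moved more than 40 mm (distance of any of round_pot, drip_tray, spatula, chopsticks, jar, mug from where it was at the start of the episode above 0.04 m).
Of pot1, pot2, pot3 only 2 to 3 are there at a start; the rules pass over those that are not, and their reading is None.
At some moment in a run one of pot1, pot2, pot3 may be knocked a few centimetres aside while the robot is not near it.
It also fails if it takes over 210 s, if anything falls off the work surface, if the arm or the gripper's body presses on something with over 40 N, if the wrist force passes 120 N, or if a joint passes its speed limit or range.

## Robot

A 6-joint arm with a two-finger parallel gripper is mounted at the origin on the work surface. World frame = base frame: x ahead of the robot, y to its left, z up, the work surface at z = 0. Lengths are in mm, angles in rad, forces in N, time in s.
With the tool pointing down it reaches from about 300 to 875 mm from the base axis. Payload 6.4 kg.
Tool frame: the origin (TCP) lies midway between the tips of the shut fingers; the grasp point (between the pads) lies 19 mm behind it (ctrl.hold_point_z is the z of the grasp point in the tool frame, in mm); z points along the fingers, y is the line along which they close (so a half turn about z gives the same grasp; the last joint's range is limited). The gripper opens to 88 mm and grips with 3 to 60 N. Pads are 18 mm wide; open, the fingers measure 123 mm over their backs; the gripper's body (75 mm by 187 mm) begins 45 mm behind the grasp point.
Start: joints at [0.961, 0.181, 1.607, -0, 1.354, -0.206], TCP at [225.917, 528.775, 238.714] pointing down, gripper open.
Joint ranges: [-2.99, 2.99], [-0.89, 2.07], [0.3, 2.58], [-1.14, 4.28], [0, 2.63], [-3.12, 3.12]. Speed limits (rad/s): [2.57, 2.57, 3.01, 3.14, 3.14, 3.14].

## Interface

Orientations are given as a rotation vector (axis times angle).
In Python, from bench import monitor, vision, ctrl gives the robot as it stands.
- The arm moves only by the shell command python3 -m handwheel 'ROWS'. ROWS is text: rows parted by semicolons, each of 5 numbers parted by spaces: the opening, from 0 (shut) to 1 (fully open), then the shift along the world's x, y, z in m, then the turn about the world's z in degrees. A call has 1 to 10 rows; each row is the pose to reach, as a shift and turn from the pose commanded when the call began; what a row does not reach only later rows make up. A row lasts 1/10 s, in which the tool goes at most 50 mm and 8.59 degrees, less where a joint would pass 70% of its speed; a pose out of reach is approached as far as the arm can. A call with a gripper value outside its range is refused whole. The fingers move at their own pace and stop on an object; the grip force is fixed at half the most. Time passes only in rows, so rows that repeat a pose let the fingers close. It gives the time, the measured TCP pose, the force, the opening and the grip force at its end, in the units of the state.
- monitor.sense(): the state, without advancing time (a new reading comes with each control period).
- vision.snapshot(name): name is "scene" or "top"; returns (picture, depth): 384x512x3 uint8, red, green, blue; 384x512 float32, mm along the optical axis (not along the pixel's ray), 0 where there is no reading.
- vision.camera_model(name): a dict with "camera_matrix" (3x3 intrinsics, pixels), "k1" (the pictures are not rectified: a ray, as slopes to the right and down, at radius r is drawn at 1 + k1 r^2 times it, then the intrinsics apply), "R" (3x3) and "t" (3): a world point X has camera coordinates R X + t. Camera axes: x right, y down, z forward; pixel columns grow to the right and rows downward; lengths in mm; the calibration is good to about 2 mm. A picture is of the moment at which its call begins. camera_model takes no time and is no camera call.
- ctrl.finish_job(): hands the job in; it is judged then, once.
The state is a dict: "time": time; "joint_positions": joint angles; "joint_velocities": joint speeds; "joint_efforts": joint torques, N m; "eef_pos": TCP position; "ee_rot": TCP orientation; "wrist_force": force on the tool from outside, world axes, zero at the start; "wrist_torque": the same for the moment, N m; "width": finger opening in mm; "gripper_force": force on a finger pad.
Only numpy, scipy, OpenCV 4.12 (cv2) and the standard library are available. Lean on these libraries where they do the work, as an engineer would, in place of code of your own. Each camera call takes 0.05 s, during which the arm holds its last target. There are 200 camera calls.

## Working session

There is one attempt and no reset: what is moved stays moved. The work goes in short steps, Python scripts to look and compute and a shell command to move; the robot and the scene stay as the last step left them, time stands still between calls to the robot, and variables do not carry over. Pictures are saved under pics/ and viewed, at most 14 in all, crops included, and the job is handed in when it is done.

```bash
ls; mkdir -p pics
cat > h.py <<'E'
import numpy as np, cv2
from bench import monitor, vision, ctrl
def cloud(name):
    p,d=vision.snapshot(name); m=vision.camera_model(name); K=np.array(m["camera_matrix"]); k1=m["k1"]
    v,u=np.mgrid[0:384,0:512]
    xd=(u-K[0,2])/K[0,0]; yd=(v-K[1,2])/K[1,1]; x,y=xd.copy(),yd.copy()
    for _ in range(8):
        s=1+k1*(x*x+y*y); x,y=xd/s,yd/s
    P=np.stack([x*d,y*d,d],-1)
    W=(P-np.array(m["t"]))@np.array(m["R"])
    W[d==0]=np.nan
    return p,W
def save(p,fn,s=1): cv2.imwrite('pics/'+fn,cv2.resize(p[...,::-1],None,fx=s,fy=s,interpolation=cv2.INTER_CUBIC))
E
python3 - <<'E'
from h import *
for n in("top","scene"):
    p,W=cloud(n); save(p,n+'0.png',1.5); np.savez('/tmp/'+n,p=p,W=W)
print(monitor.sense())
E
```

```text
pics
{'time': 0.1, 'joint_positions': array([ 9.60687418e-01,  1.81453553e-01,  1.60784181e+00, -4.10857170e-06,
        1.35377270e+00, -2.06294143e-01]), 'joint_velocities': array([ 0.00016338, -0.00187888, -0.0009899 ,  0.0006607 ,  0.00298561,
       -0.00075843]), 'joint_efforts': array([-4.43998101e-05, -4.34820199e+01, -3.42698157e+01,  7.02431984e-02,
        3.40350461e-02,  2.34738803e-05]), 'eef_pos': array([225.65697252, 528.38887855, 237.939632  ]), 'ee_rot': array([-6.29891522e-01, -3.07720329e+00,  2.12925226e-03]), 'wrist_force': array([-0.14181912,  0.36109061, -0.77605348]), 'wrist_torque': array([ 0.00106015, -0.02193394,  0.01482882]), 'gripper_force': 0.0, 'width': 88.15703783107416}
```

View pics/top0.png

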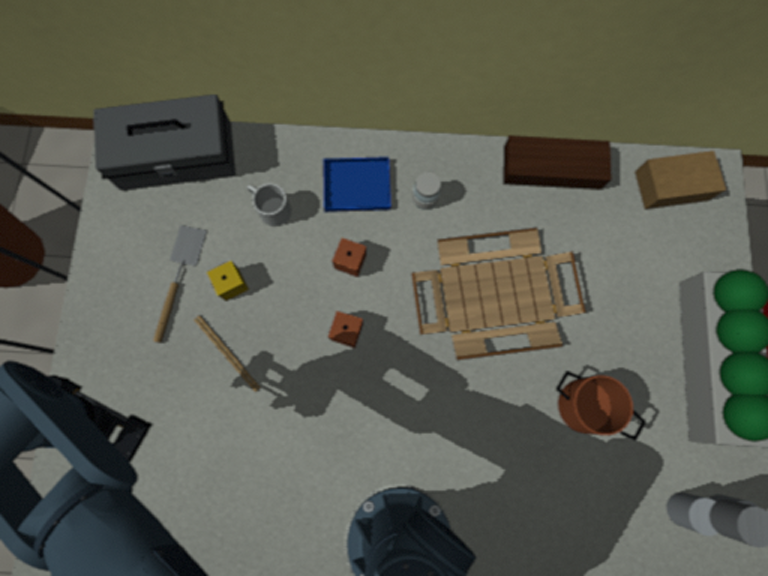

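View pics/scene0.png

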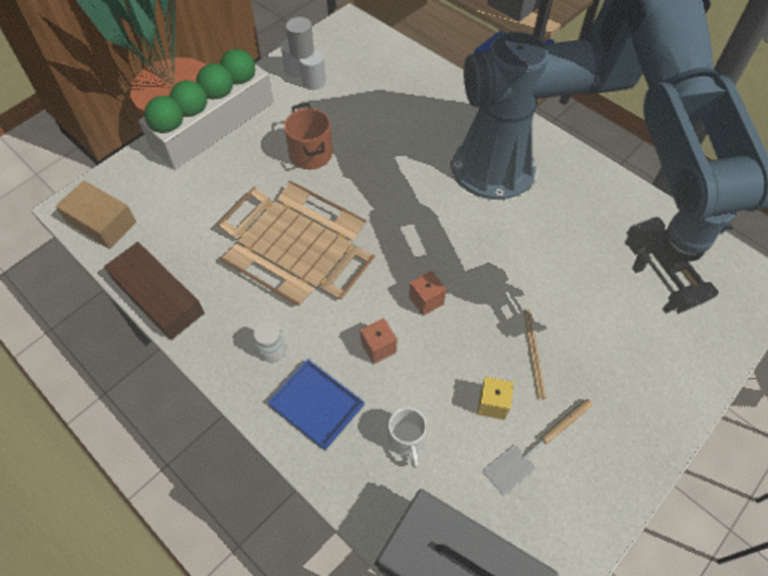

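Two square terracotta pots, mouth down, lie at top-view pixels (349,257) and (346,328) of the 1.5x picture. The yellow cube at (227,280) is the look-alike. The carrier is at (498,293), with the round pot at (596,403) near its near-right corner.

```bash
cat > meas.py <<'E'
from h import *
from scipy.spatial.transform import Rotation as Rn
from scipy.optimize import differential_evolution as DE
def pots(p,W,zlo=60,zhi=80):
    hsv=cv2.cvtColor(p,cv2.COLOR_RGB2HSV); m=((hsv[...,0]<12)&(hsv[...,1]>90)&(W[...,2]>zlo)&(W[...,2]<zhi)).astype(np.uint8)
    n,l,s,c=cv2.connectedComponentsWithStats(m)
    for i in range(1,n):
        if s[i,4]>60:
            q=W[l==i]; (cx,cy),wh,a=cv2.minAreaRect(q[:,:2].astype(np.float32)); print('red',c[i].round(),'ctr %.0f %.0f'%(cx,cy),'median',np.median(q,0).round(),np.round(wh),'ang %.1f'%a)
def tool():
    s=monitor.sense(); R=Rn.from_rotvec(s['ee_rot']).as_matrix()
    print('t %.1f'%s['time'],'tcp',s['eef_pos'].round(1),'yawY %.1f'%np.degrees(np.arctan2(R[1,1],R[0,1])),'w %.1f'%s['width'],'q',np.round(s['joint_positions'],2),'F',s['wrist_force'].round(1))
E
python3 - <<'E'
from meas import *
tool()
top=np.load('/tmp/top.npz'); p,W=top['p'],top['W']; pots(p,W)
c0=W[int(293/1.5),int(498/1.5)]; print(c0)
q=W[130:270,230:430].reshape(-1,3); q=q[np.isfinite(q).all(1)&(q[:,2]<40)]
occ=(q[:,2]>11)
def ins(pose):
    a=pose[2]; d=q[:,:2]-pose[:2]; x=d[:,0]*np.cos(a)+d[:,1]*np.sin(a); y=-d[:,0]*np.sin(a)+d[:,1]*np.cos(a); x,y=abs(x),abs(y)
    i=(x<75)&(y<120)
    i|=(x>75)&(x<143)&(y<118)&~((x>100)&(x<134.5)&(y<50))
    i|=(y>120)&(y<188)&(x<72)&~((y>145)&(y<179.5)&(x<50))
    return i
f=lambda s:np.mean(ins(s)!=occ)
r=DE(f,[(c0[0]-40,c0[0]+40),(c0[1]-40,c0[1]+40),(-.4,.4)],seed=1); print(r.x,np.degrees(r.x[2]),r.fun)
x,y,a=r.x
for n,v in dict(far=(139,0),near=(-139,0),left=(0,184),right=(0,-184)).items():
    print(n,(x+v[0]*np.cos(a)-v[1]*np.sin(a)).round(1),(y+v[0]*np.sin(a)+v[1]*np.cos(a)).round(1))
# round pot, tall things near
sc=np.load('/tmp/scene.npz'); pots(sc['p'],sc['W'])
for nm,(u,v) in dict(round=(597,385),jar=(428,180),tray=(357,184),mug=(270,200),yellow=(226,278)).items(): print(nm,W[int(v/1.5),int(u/1.5)].round())
q=W[225:300,360:440].reshape(-1,3); q=q[q[:,2]>50]; print('roundbox',q.min(0).round(),q.max(0).round())
E
```

```text
t 0.1 tcp [225.7 528.4 237.9] yawY 66.9 w 88.2 q [ 0.96  0.18  1.61 -0.    1.35 -0.21] F [-0.1  0.4 -0.8]
red [374. 105.] ctr 868 -332 median [ 867. -337.   62.] [237.  98.] ang 89.6
red [233. 169.] ctr 605 141 median [603. 141.  70.] [60. 62.] ang 71.6
red [230. 218.] ctr 439 139 median [438. 138.  71.] [60. 60.] ang 76.3
red [411. 269.] ctr 312 -432 median [ 309. -448.   70.] [110.  47.] ang 12.5
[ 544.9004916  -200.16372775   24.97197966]
[ 5.47901436e+02 -1.98818497e+02  1.82045400e-01] 10.43043308483123 0.03644287485441635
far 684.6 -173.7
near 411.2 -224.0
left 514.6 -17.9
right 581.2 -379.8
red [201.  81.] ctr 287 -442 median [ 282. -446.   71.] [22. 83.] ang 69.9
red [285. 191.] ctr 440 144 median [442. 146.  70.] [61. 59.] ang 74.8
red [252. 223.] ctr 606 146 median [606. 149.  70.] [62. 59.] ang 72.4
round [ 353. -428.    5.]
jar [780. -24.  93.]
tray [801. 139.   5.]
mug [746. 345.   3.]
yellow [533. 410.  72.]
roundbox [ 240. -489.   50.] [ 371. -308.  117.]
```

```bash
python3 -m handwheel '0.25 0.289 -0.547 0 33.5; 0.25 0.289 -0.547 0 33.5; 0.25 0.289 -0.547 0 33.5; 0.25 0.289 -0.547 0 33.5; 0.25 0.289 -0.547 0 33.5; 0.25 0.289 -0.547 0 33.5; 0.25 0.289 -0.547 0 33.5; 0.25 0.289 -0.547 0 33.5; 0.25 0.289 -0.547 0 33.5; 0.25 0.289 -0.547 0 33.5'; python3 -c "
from meas import *
tool()"
```

```text
time: 1.1
eef_pos: [451.3, 101.5, 238.7]
ee_rot: [-0.284, 3.129, 0.0]
wrist_force: [-0.1, 0.9, 0.7]
width: 22.1
gripper_force: 0.0
t 1.1 tcp [451.3 101.5 238.7] yawY 100.4 w 22.1 q [-0.04 -0.08  1.88  0.    1.34 -1.79] F [-0.1  0.9  0.7]
```

```bash
python3 -m handwheel '0.25 0.063 -0.119 -0.03 0; 0.25 0.063 -0.119 -0.08 0; 0.25 0.063 -0.119 -0.12 0;0.25 0.063 -0.119 -0.16 0;0.25 0.063 -0.119 -0.2 0;0.25 0.063 -0.119 -0.2 0'
python3 - <<'E'
from meas import *
tool()
for n in("top","scene"):
    p,W=cloud(n); save(p[130:290,230:430] if n=="top" else p[90:230,120:290],n+'1.png',3 if n=='top' else 4)
E
```

```text
time: 1.7
eef_pos: [510.1, -15.5, 33.5]
ee_rot: [0.281, -3.121, -0.005]
wrist_force: [0.2, 0.6, -0.3]
width: 21.7
gripper_force: 0.0
t 1.7 tcp [510.1 -15.5  33.5] yawY 100.3 w 21.7 q [-0.26  0.34  1.89 -0.    0.92 -2.01] F [ 0.2  0.6 -0.3]
```

View pics/scene1.png

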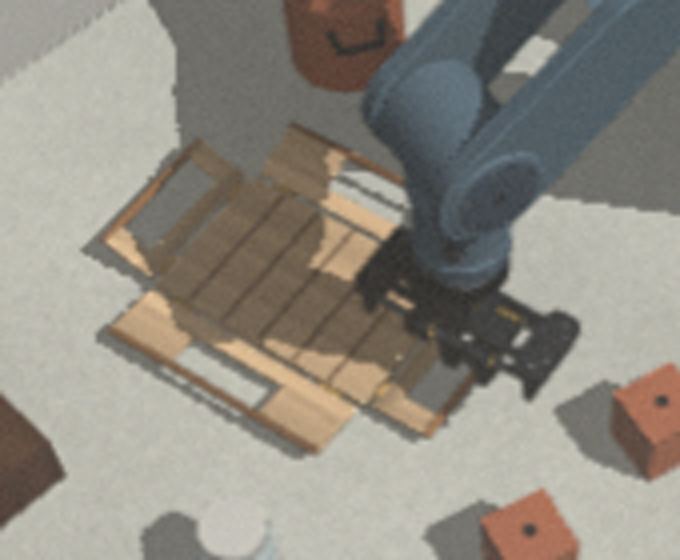

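The scene view shows the gripper over the left rim bar (crop about (470,375)), with its fingers straddling it. Descending.

```bash
python3 -m handwheel '0.25 0 0 -0.01 0;0.25 0 0 -0.02 0;0.25 0 0 -0.028 0;0.25 0 0 -0.028 0'; python3 -m handwheel '0 0 0 0 0;0 0 0 0 0;0 0 0 0 0;0 0 0 0 0;0 0 0 0 0'
```

```text
time: 2.2
eef_pos: [513.6, -15.3, 10.3]
ee_rot: [0.284, -3.128, -0.0]
wrist_force: [0.4, 0.2, 0.3]
width: 22.1
gripper_force: 0.0
time: 2.7
eef_pos: [513.8, -13.5, 11.1]
ee_rot: [-0.283, 3.129, 0.005]
wrist_force: [1.5, 9.6, 0.5]
width: 7.8
gripper_force: 30.0
```

```bash
python3 -m handwheel '0 0 -0.001 0.008 0;0 0 -0.002 0.0155 0;0 0.001 -0.0045 0.023 0;0 0.0015 -0.008 0.03 0;0 0.0022 -0.0124 0.0367 0;0 0.0032 -0.0173 0.0424 0;0 0.0042 -0.023 0.0476 0;0 0.0054 -0.0295 0.052 0'; python3 -m handwheel '0 0.0013 -0.007 0.003 0;0 0.0026 -0.0142 0.006 0;0 0.004 -0.022 0.0072 0;0 0.0054 -0.0295 0.008 0;0 0.0058 -0.033 0.0078 0;0 0.0058 -0.034 0.0078 0;0 0.0058 -0.034 0.0078 0'
```

```text
time: 3.5
eef_pos: [519.1, -41.8, 64.2]
ee_rot: [0.284, -3.129, -0.008]
wrist_force: [-3.2, 11.9, 9.7]
width: 7.9
gripper_force: 30.0
time: 4.2
eef_pos: [524.6, -73.0, 71.7]
ee_rot: [0.283, -3.128, -0.016]
wrist_force: [-2.6, 27.4, 15.1]
width: 8.0
gripper_force: 30.0
```

```bash
python3 -m handwheel '0.25 0 0 0 0;0.25 0 0 0 0;0.25 0 0 0.04 0;0.25 0 0 0.08 0;0.25 0 0 0.11 0;0.25 0 0 0.11 -8;0.25 0 0 0.11 -16;0.25 -0.03 -0.04 0.11 -24;0.25 -0.06 -0.08 0.11 -32;0.25 -0.09 -0.12 0.11 -40'; python3 -m handwheel '0.25 -0.0235 -0.03 0 -8;0.25 -0.0235 -0.03 0 -16;0.25 -0.0235 -0.03 0 -24;0.25 -0.0235 -0.03 0 -32;0.25 -0.0235 -0.03 0 -40;0.25 -0.0235 -0.03 0 -48;0.25 -0.0235 -0.03 0 -50;0.25 -0.0235 -0.03 0 -50'
python3 - <<'E'
from meas import *
tool()
p,W=cloud("scene"); save(p[90:230,120:290],'scene2.png',4)
E
```

```text
time: 5.2
eef_pos: [434.3, -200.2, 181.1]
ee_rot: [0.809, 3.034, -0.002]
wrist_force: [0.5, 0.3, -0.4]
width: 22.3
gripper_force: 0.0
time: 6.0
eef_pos: [411.6, -229.5, 181.0]
ee_rot: [2.012, 2.412, -0.001]
wrist_force: [0.0, -0.1, 0.7]
width: 21.9
gripper_force: 0.0
t 6.0 tcp [ 411.6 -229.5  181. ] yawY 10.3 w 21.9 q [-0.76  0.01  1.92 -0.    1.21 -0.94] F [ 0.  -0.1  0.7]
```

View pics/scene2.png

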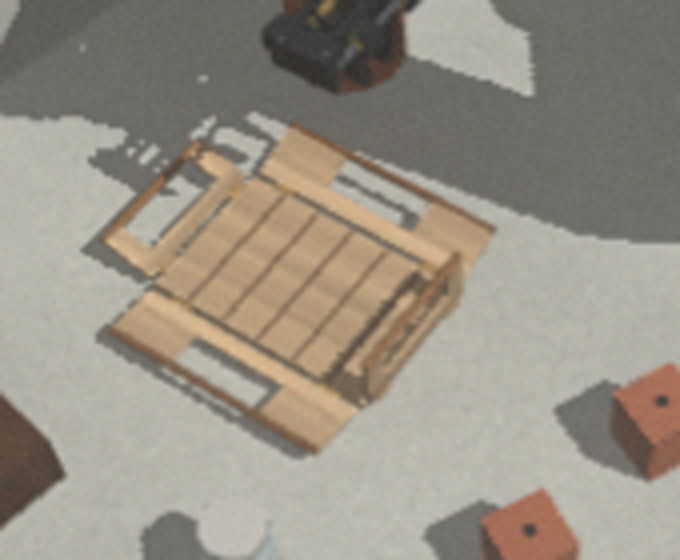

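The left side stands upright (crop about (415,320)); the other three are flat. Next is the near side.

```bash
python3 -m handwheel '0.25 0 0.005 -0.05 0;0.25 0 0.005 -0.1 0;0.25 0 0.005 -0.14 0;0.25 0 0.005 -0.155 0;0.25 0 0.005 -0.17 0;0.25 0 0.005 -0.17 0'; python3 -m handwheel '0 0 0 0 0;0 0 0 0 0;0 0 0 0 0;0 0 0 0 0;0 0 0 0 0'
```

```text
time: 6.65
eef_pos: [410.4, -223.1, 8.8]
ee_rot: [-2.008, -2.411, -0.0]
wrist_force: [-0.4, 1.0, 0.2]
width: 21.8
gripper_force: 0.0
time: 7.15
eef_pos: [411.5, -224.8, 11.6]
ee_rot: [2.01, 2.413, -0.002]
wrist_force: [-5.3, -1.8, 1.3]
width: 5.5
gripper_force: 29.4
```

```bash
python3 -m handwheel '0 0.001 0 0.008 0;0 0.002 0 0.0155 0;0 0.0045 0.001 0.023 0;0 0.008 0.0015 0.03 0;0 0.0124 0.0022 0.0367 0;0 0.0173 0.0032 0.0424 0;0 0.023 0.0042 0.0476 0;0 0.0295 0.0054 0.052 0';  python3 -m handwheel '0 0.007 0.0013 0.003 0;0 0.0142 0.0026 0.006 0;0 0.022 0.004 0.0072 0;0 0.0295 0.0054 0.008 0;0 0.034 0.0058 0.0078 0;0 0.036 0.0058 0.0078 0;0 0.036 0.0058 0.0078 0'
```

```text
time: 7.95
eef_pos: [442.2, -216.4, 59.7]
ee_rot: [-2.012, -2.413, -0.006]
wrist_force: [16.4, -2.7, -42.5]
width: 7.8
gripper_force: 30.0
time: 8.65
eef_pos: [467.3, -211.3, 67.0]
ee_rot: [-1.996, -2.4, 0.016]
wrist_force: [-33.4, -8.2, -1.1]
width: 7.8
gripper_force: 30.0
```

```bash
python3 -m handwheel '0.25 0 0 0 0;0.25 0 0 0 0;0.25 0 0 0.04 0;0.25 0 0 0.08 0;0.25 0 0 0.11 0;0.25 0 0 0.11 -8;0.25 0 0 0.11 -16;0.25 0.03 -0.04 0.11 -24;0.25 0.06 -0.08 0.11 -32;0.25 0.09 -0.12 0.11 -40'; python3 -m handwheel '0.25 0.022 -0.048 0 -8;0.25 0.022 -0.048 0 -16;0.25 0.022 -0.048 0 -24;0.25 0.022 -0.048 0 -32;0.25 0.022 -0.048 0 -40;0.25 0.022 -0.048 0 -48;0.25 0.022 -0.048 0 -50;0.25 0.022 -0.048 0 -50'
python3 - <<'E'
from meas import *
tool()
p,W=cloud("scene"); save(p[90:230,120:290],'scene3.png',4)
E
```

```text
time: 9.65
eef_pos: [568.6, -333.9, 182.2]
ee_rot: [2.718, 1.572, 0.002]
wrist_force: [0.8, -0.5, 0.4]
width: 22.0
gripper_force: 0.0
time: 10.45
eef_pos: [589.5, -380.8, 181.7]
ee_rot: [3.128, 0.284, 0.002]
wrist_force: [0.4, 0.8, 1.1]
width: 21.9
gripper_force: 0.0
t 10.4 tcp [ 589.5 -380.8  181.7] yawY -79.6 w 21.9 q [-0.74  0.5   1.3   0.    1.33  0.65] F [0.4 0.8 1.1]
```

View pics/scene3.png

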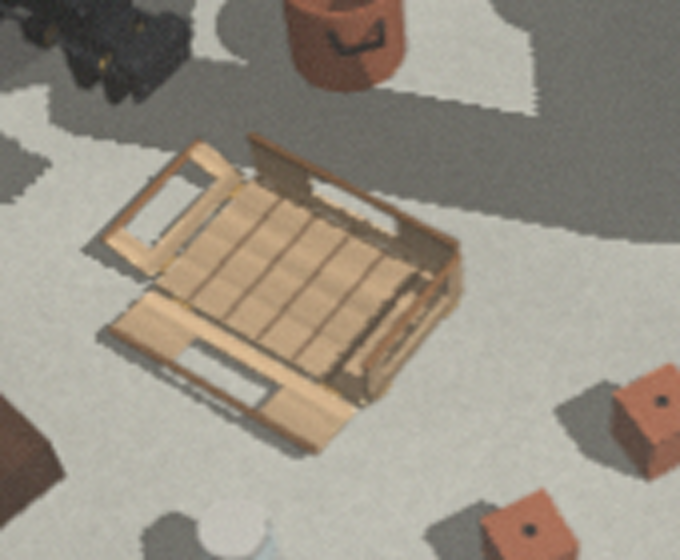

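Left and near now both stand upright. Next is the right side.

```bash
python3 -m handwheel '0.25 -0.008 0.001 -0.05 0;0.25 -0.008 0.001 -0.1 0;0.25 -0.008 0.001 -0.14 0;0.25 -0.008 0.001 -0.155 0;0.25 -0.008 0.001 -0.171 0;0.25 -0.008 0.001 -0.171 0'; python3 -m handwheel '0 0 0 0 0;0 0 0 0 0;0 0 0 0 0;0 0 0 0 0;0 0 0 0 0'
```

```text
time: 11.1
eef_pos: [580.9, -379.6, 8.6]
ee_rot: [-3.128, -0.284, 0.001]
wrist_force: [0.1, 0.8, 0.1]
width: 22.1
gripper_force: 0.0
time: 11.6
eef_pos: [579.9, -373.1, 8.0]
ee_rot: [-3.117, -0.286, 0.007]
wrist_force: [-2.6, 19.0, -3.9]
width: 5.1
gripper_force: 30.3
```

```bash
python3 -m handwheel '0 0 0.005 0 0;0 0 0.006 0.008 0;0 0 0.007 0.0155 0;0 -0.001 0.0095 0.023 0;0 -0.0015 0.013 0.03 0;0 -0.0022 0.0174 0.0367 0;0 -0.0032 0.0223 0.0424 0;0 -0.0042 0.028 0.0476 0;0 -0.0054 0.0345 0.052 0';  python3 -m handwheel '0 -0.0013 0.007 0.003 0;0 -0.0026 0.0142 0.006 0;0 -0.004 0.022 0.0072 0;0 -0.0054 0.0295 0.008 0;0 -0.0058 0.033 0.0078 0;0 -0.0058 0.034 0.0078 0;0 -0.0058 0.034 0.0078 0'
```

```text
time: 12.5
eef_pos: [572.1, -334.1, 51.6]
ee_rot: [-3.109, -0.285, 0.014]
wrist_force: [13.7, 16.0, -53.5]
width: 5.7
gripper_force: 34.0
time: 13.2
eef_pos: [566.8, -316.3, 64.6]
ee_rot: [3.123, 0.281, -0.007]
wrist_force: [3.1, -26.6, -44.4]
width: 7.7
gripper_force: 30.0
```

```bash
python3 -m handwheel '0 0 0.003 -0.003 0;0 -0.001 0.006 -0.005 0;0 -0.001 0.006 -0.005 0'; python3 -m handwheel '0.25 0 0 0 0;0.25 0 0 0 0;0.25 0 0 0.04 0;0.25 0 0 0.08 0;0.25 0 0 0.11 0;0.25 0 0 0.11 8;0.25 0 0 0.11 16;0.25 0.03 0.04 0.11 24;0.25 0.06 0.08 0.11 32;0.25 0.09 0.12 0.11 40'
python3 - <<'E'
from meas import *
tool()
p,W=cloud("scene"); save(p[90:230,120:290],'scene4.png',4)
E
```

```text
time: 13.5
eef_pos: [567.1, -316.1, 64.4]
ee_rot: [3.113, 0.279, -0.002]
wrist_force: [-4.4, -37.9, -28.7]
width: 8.0
gripper_force: 30.0
time: 14.5
eef_pos: [661.2, -185.2, 178.2]
ee_rot: [2.836, 1.341, 0.006]
wrist_force: [0.6, 0.5, 0.7]
width: 21.8
gripper_force: 0.0
t 14.5 tcp [ 661.2 -185.2  178.2] yawY -39.4 w 21.8 q [-0.45  0.47  1.36  0.    1.31  0.24] F [0.6 0.5 0.7]
```

View pics/scene4.png

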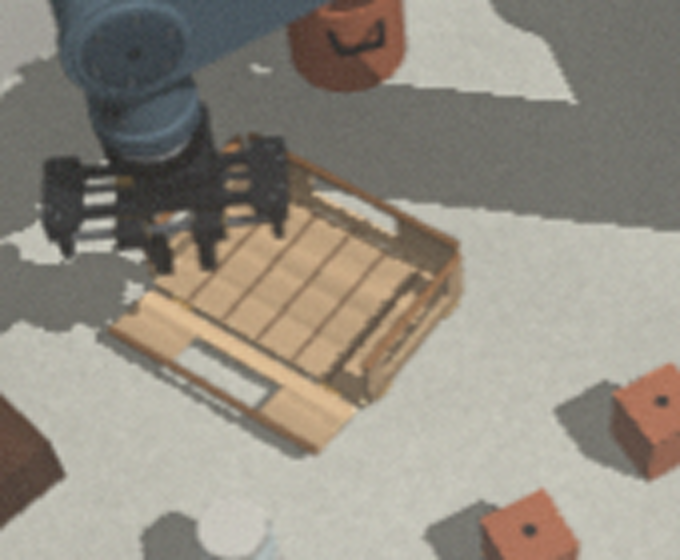

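```bash
python3 -m handwheel '0.25 0.024 0.015 0 8;0.25 0.024 0.015 0 16;0.25 0.024 0.015 0 24;0.25 0.024 0.015 0 32;0.25 0.024 0.015 0 40;0.25 0.024 0.015 0 48;0.25 0.024 0.015 0 49.9;0.25 0.024 0.015 -0.04 49.9;0.25 0.024 0.015 -0.09 49.9;0.25 0.024 0.015 -0.13 49.9'; python3 -m handwheel '0.25 0 0 -0.02 0;0.25 0 0 -0.037 0;0.25 0 0 -0.037 0';python3 -m handwheel '0 0 0 0 0;0 0 0 0 0;0 0 0 0 0;0 0 0 0 0;0 0 0 0 0'
```

```text
time: 15.55
eef_pos: [684.2, -171.1, 45.6]
ee_rot: [2.012, 2.408, 0.002]
wrist_force: [0.3, -0.8, -0.4]
width: 21.8
gripper_force: 0.0
time: 15.85
eef_pos: [682.7, -170.4, 6.6]
ee_rot: [-2.013, -2.41, 0.0]
wrist_force: [-0.8, -0.1, 0.0]
width: 22.2
gripper_force: 0.0
time: 16.35
eef_pos: [681.0, -171.5, 8.2]
ee_rot: [-2.012, -2.409, 0.006]
wrist_force: [-9.3, -3.0, -0.3]
width: 8.1
gripper_force: 30.1
```

```bash
python3 -m handwheel '0 -0.002 0 0.008 0;0 -0.004 0 0.0155 0;0 -0.0065 -0.001 0.023 0;0 -0.010 -0.0015 0.03 0;0 -0.0144 -0.0022 0.0367 0;0 -0.0193 -0.0032 0.0424 0;0 -0.025 -0.0042 0.0476 0;0 -0.0315 -0.0054 0.052 0';  python3 -m handwheel '0 -0.007 -0.0013 0.003 0;0 -0.0142 -0.0026 0.006 0;0 -0.022 -0.004 0.0072 0;0 -0.0295 -0.0054 0.008 0;0 -0.034 -0.0058 0.0078 0;0 -0.036 -0.0058 0.0078 0;0 -0.036 -0.0058 0.0078 0'
```

```text
time: 17.15
eef_pos: [649.9, -177.0, 58.8]
ee_rot: [-2.014, -2.41, 0.004]
wrist_force: [-1.4, -6.2, -15.4]
width: 7.6
gripper_force: 30.0
time: 17.85
eef_pos: [621.9, -182.3, 68.3]
ee_rot: [2.006, 2.399, 0.012]
wrist_force: [28.0, -2.7, -28.4]
width: 7.9
gripper_force: 30.0
```

```bash
python3 -m handwheel '0.25 0 0 0 0;0.25 0 0 0 0;0.25 0 0 0.04 0;0.25 0 0 0.08 0;0.25 0 0 0.13 0;1 -0.15 0.27 0.14 0;1 -0.15 0.27 0.14 0;1 -0.15 0.27 0.14 0;1 -0.15 0.27 0.14 0;1 -0.15 0.27 0.14 0';python3 -m handwheel '1 -0.22 0.2 0 0;1 -0.22 0.2 0 0;1 -0.22 0.2 0 0;1 -0.22 0.2 0 0;1 -0.22 0.2 0 0;1 -0.22 0.2 0 0'
python3 - <<'E'
from meas import *
tool()
p,W=cloud("scene"); save(p[80:280,100:340],'scene5.png',3.3); pots(p,W)
def rim(W,tag):
    q=W.reshape(-1,3); q=q[np.isfinite(q).all(1)]
    d=q[:,:2]-[546,-195]; a=np.radians(10.4); x=d[:,0]*np.cos(a)+d[:,1]*np.sin(a); y=-d[:,0]*np.sin(a)+d[:,1]*np.cos(a)
    z=q[:,2]; k=(z>72)&(z<90)
    for n,s in dict(far=(abs(x-79)<25)&(abs(y)<110),near=(abs(x+79)<25)&(abs(y)<110),left=(abs(y-124)<25)&(abs(x)<65),right=(abs(y+124)<25)&(abs(x)<65)).items():
        m=s&k; print(tag,n,m.sum(),np.median(x[m]).round(1),np.median(y[m]).round(1),np.median(z[m]).round(1))
rim(W,'scene')
p,W=cloud("top"); pots(p,W); rim(W,'top')
E
```

```text
time: 18.85
eef_pos: [493.5, 38.3, 207.2]
ee_rot: [2.013, 2.409, 0.003]
wrist_force: [1.8, 0.3, -0.1]
width: 59.7
gripper_force: 0.0
time: 19.45
eef_pos: [272.9, 238.1, 206.9]
ee_rot: [2.013, 2.409, 0.006]
wrist_force: [0.3, 0.6, 0.1]
width: 87.7
gripper_force: 0.0
t 19.4 tcp [272.9 238.1 206.9] yawY 10.2 w 87.7 q [ 0.39 -0.31  2.14  0.    1.31  0.21] F [0.3 0.6 0.1]
red [201.  81.] ctr 286 -441 median [ 276. -446.   70.] [31. 88.] ang 69.8
red [285. 191.] ctr 439 144 median [441. 146.  70.] [61. 60.] ang 75.7
red [252. 223.] ctr 606 147 median [606. 149.  70.] [63. 59.] ang 72.7
scene far 161 78.7 2.8 80.7
scene near 149 -79.0 3.8 81.3
scene left 91 5.0 125.5 80.9
scene right 82 0.7 -120.5 81.0
red [375. 106.] ctr 868 -332 median [ 862. -343.   62.] [ 98. 238.] ang 0.1
red [233. 169.] ctr 605 142 median [603. 142.  71.] [60. 61.] ang 72.4
red [230. 218.] ctr 439 139 median [438. 138.  70.] [60. 60.] ang 76.0
red [411. 268.] ctr 315 -434 median [ 314. -447.   70.] [108.  42.] ang 16.4
top far 180 76.1 -0.9 82.5
top near 186 -81.1 -0.9 83.0
top left 108 -2.6 121.0 82.4
top right 113 0.2 -126.2 83.1
```

View pics/scene5.png

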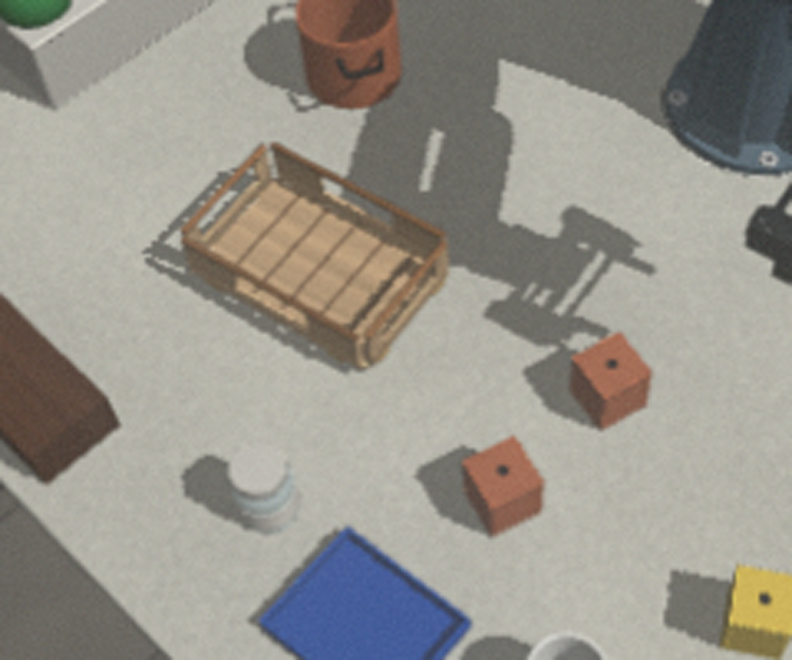

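All four sides stand, and both cameras agree on that. There are two candidate red pots in this crop, at (612,380) and (503,487). Both are terracotta with a drain mark, so they are the ones meant. The yellow cube at (765,605) is excluded.

The tool stays vertical, so I'll roll each pot over in the grip. Starting with pot A, I'll grip high and toward the leading side and roll it towards -y.

```bash
python3 -m handwheel '1 0.163 -0.108 0 -8;1 0.163 -0.108 0 -16;1 0.163 -0.108 0 -24.2;1 0.163 -0.108 0 -24.2;1 0.163 -0.108 -0.04 -24.2;1 0.163 -0.108 -0.08 -24.2;1 0.163 -0.108 -0.12 -24.2;1 0.163 -0.108 -0.161 -24.2;1 0.163 -0.108 -0.161 -24.2'; python3 -m handwheel '0 0 0 0 0;0 0 0 0 0;0 0 0 0 0;0 0 0 0 0;0 0 0 0 0'; python3 -c "
from meas import *
tool()"
```

```text
time: 20.45
eef_pos: [433.6, 127.9, 40.4]
ee_rot: [-2.471, -1.931, 0.011]
wrist_force: [-1.4, 0.2, -0.9]
width: 87.8
gripper_force: 0.0
time: 20.95
eef_pos: [438.4, 129.0, 46.1]
ee_rot: [2.472, 1.935, 0.004]
wrist_force: [-3.4, -0.0, 10.0]
width: 59.7
gripper_force: 30.0
t 20.9 tcp [438.4 129.   46.1] yawY -13.9 w 59.7 q [ 0.03  0.2   2.03 -0.    0.9   0.27] F [-3.4 -0.  10. ]
```

```bash
python3 -m handwheel '0 0 0 -0.003 0;0 -0.0012 -0.005 -0.002 0;0 -0.0025 -0.010 -0.001 0;0 -0.0038 -0.0153 -0.0005 0;0 -0.005 -0.0204 -0.0005 0;0 -0.0063 -0.0255 -0.001 0;0 -0.0076 -0.0305 -0.002 0;0 -0.0076 -0.0305 -0.002 0'
python3 - <<'E'
from meas import *
tool()
p,W=cloud("scene"); save(p[140:240,230:350],'a1.png',5)
E
```

```text
time: 21.75
eef_pos: [432.0, 99.0, 44.5]
ee_rot: [2.475, 1.933, 0.009]
wrist_force: [-1.7, 8.4, 21.1]
width: 59.7
gripper_force: 30.0
t 21.8 tcp [432.   99.   44.5] yawY -14.0 w 59.7 q [-0.05  0.18  2.07  0.    0.89  0.2 ] F [-1.7  8.4 21.1]
```

View pics/a1.png

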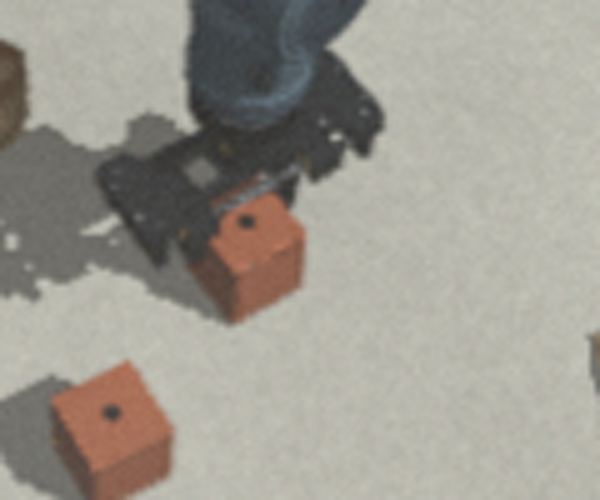

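The pot slid without turning, with friction about 0.4. I'll regrip closer to the leading face and press harder.

```bash
python3 -m handwheel '1 0 0 0.002 0;1 0 0 0.002 0;1 -0.002 -0.008 0.004 0;1 -0.002 -0.008 0.004 0;0 -0.002 -0.008 0.004 0;0 -0.002 -0.008 0.004 0;0 -0.002 -0.008 0.004 0;0 -0.002 -0.008 0.004 0'; python3 -m handwheel '0 0 0 -0.005 0;0 0 0 -0.009 0;0 -0.0012 -0.005 -0.009 0;0 -0.0025 -0.010 -0.009 0;0 -0.0038 -0.0153 -0.009 0;0 -0.0051 -0.0204 -0.009 0;0 -0.0051 -0.0204 -0.009 0';  python3 - <<'E'
from meas import *
tool()
p,W=cloud("scene"); pots(p,W,15,110); save(p[140:240,230:350],'a2.png',5)
E
```

```text
time: 22.6
eef_pos: [427.6, 90.4, 46.0]
ee_rot: [2.474, 1.936, 0.0]
wrist_force: [0.4, -0.5, 0.7]
width: 59.7
gripper_force: 30.0
time: 23.3
eef_pos: [424.2, 70.2, 38.4]
ee_rot: [2.474, 1.934, 0.006]
wrist_force: [0.1, 4.2, 9.4]
width: 59.4
gripper_force: 30.0
t 23.3 tcp [424.2  70.2  38.4] yawY -14.0 w 59.4 q [-0.11  0.17  2.1   0.    0.87  0.13] F [0.1 4.2 9.4]
red [205. 101.] ctr 341 -364 median [ 346. -356.   60.] [28. 88.] ang 41.3
red [278. 186.] ctr 427 104 median [436. 118.  72.] [65. 73.] ang 75.0
red [ 89. 192.] ctr 907 -338 median [ 907. -346.   60.] [109.  44.] ang 77.1
red [253. 226.] ctr 604 146 median [608. 158.  69.] [64. 60.] ang 72.9
```

View pics/a2.png

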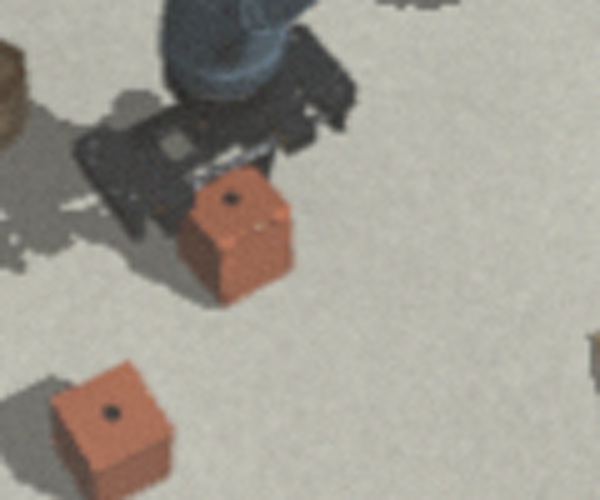

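```bash
python3 -m handwheel '0 -0.0012 -0.005 -0.003 0;0 -0.0025 -0.010 -0.006 0;0 -0.0037 -0.015 -0.011 0;0 -0.0042 -0.017 -0.015 0;0 -0.0042 -0.017 -0.018 0;0 -0.0042 -0.017 -0.018 0';  python3 - <<'E'
from meas import *
tool()
p,W=cloud("scene"); save(p[140:240,230:350],'a3.png',5)
E
```

```text
time: 23.95
eef_pos: [419.7, 51.5, 21.2]
ee_rot: [2.471, 1.935, -0.001]
wrist_force: [-8.5, -9.1, 27.1]
width: 59.9
gripper_force: 30.0
t 23.9 tcp [419.7  51.5  21.2] yawY -13.9 w 59.9 q [-0.16  0.19  2.12 -0.    0.83  0.09] F [-8.5 -9.1 27.1]
```

View pics/a3.png

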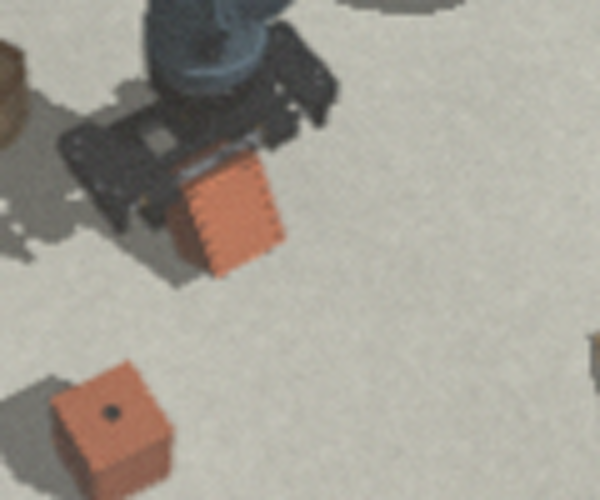

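The pot is now tilted about 65°, with its side face up at (240,205). I'll release it so it falls onto its side.

```bash
python3 -m handwheel '0.5 0 0 0.002 0;1 0 0 0.002 0;1 0 0 0.002 0;1 0 0 0.03 0;1 0 0 0.08 0;1 0 0.05 0.13 0;1 0 0.1 0.15 0;1 0 0.15 0.15 0;1 0 0.2 0.15 0';  python3 - <<'E'
from meas import *
tool()
for n in('scene','top'):
    p,W=cloud(n); pots(p,W,45,80)
    if n=='scene': save(p[140:240,230:350],'a4.png',5)
E
```

```text
time: 24.9
eef_pos: [418.8, 233.8, 169.7]
ee_rot: [2.474, 1.934, 0.005]
wrist_force: [0.7, 0.1, -0.6]
width: 88.1
gripper_force: 0.0
t 24.9 tcp [418.8 233.8 169.7] yawY -14.0 w 88.1 q [0.26 0.04 1.91 0.   1.19 0.5 ] F [ 0.7  0.1 -0.6]
red [200.  83.] ctr 289 -444 median [ 287. -447.   67.] [29. 83.] ang 74.0
red [ 82. 181.] ctr 895 -398 median [ 895. -400.   60.] [91. 41.] ang 84.7
red [284. 190.] ctr 431 134 median [437. 142.  69.] [58. 54.] ang 77.4
red [ 92. 194.] ctr 902 -328 median [ 899. -331.   60.] [110.  36.] ang 83.2
red [252. 224.] ctr 606 147 median [607. 153.  69.] [62. 59.] ang 72.3
red [373. 106.] ctr 867 -333 median [ 864. -334.   62.] [239. 100.] ang 89.7
red [233. 170.] ctr 604 142 median [602. 142.  70.] [60. 60.] ang 72.9
red [230. 223.] ctr 423 139 median [421. 139.  70.] [60. 60.] ang 77.1
red [410. 269.] ctr 308 -430 median [ 311. -447.   63.] [111.  54.] ang 4.7
red [381. 277.] ctr 277 -354 median [ 277. -346.   62.] [77. 16.] ang 31.3
```

View pics/a4.png

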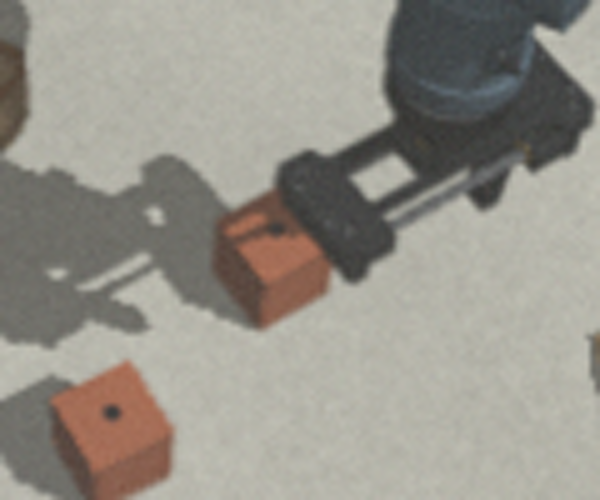

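Pot A is standing mouth down again: it fell back when I released it, because 0.5 open is narrower than the pot, so the lift dragged it. I'll repeat with a clean release and check the tilt numerically with a plane fit.

```bash
cat >> meas.py <<'E'
def planes(cx,cy,r=75,cams=('scene','top')):
    for n in cams:
        p,W=cloud(n); hsv=cv2.cvtColor(p,cv2.COLOR_RGB2HSV)
        m=((hsv[...,0]<12)&(hsv[...,1]>80)&(np.hypot(W[...,0]-cx,W[...,1]-cy)<r)&(W[...,2]>3)&(W[...,2]<115))
        q=W[m]; rng=np.random.default_rng(0); print(n,len(q),'z',np.nanpercentile(q[:,2],[2,98]).round() if len(q) else '')
        for k in range(3):
            if len(q)<60: break
            best=None
            for _ in range(300):
                a,b,c=q[rng.choice(len(q),3,False)]; nn=np.cross(b-a,c-a); L=np.linalg.norm(nn)
                if L<50: continue
                i=abs((q-a)@nn/L)<2.5
                if best is None or i.sum()>best.sum(): best=i
            s=q[best]; c=s.mean(0); nn=np.linalg.svd(s-c,full_matrices=False)[2][2]; nn*=np.sign(nn[2]) or 1
            print('  plane n',nn.round(2),'elev %.0f az %.0f'%(np.degrees(np.arcsin(nn[2])),np.degrees(np.arctan2(nn[1],nn[0]))),len(s),'c',c.round(),'z',s[:,2].min().round(),s[:,2].max().round())
            if nn[2]>.9: (x,y),wh,a=cv2.minAreaRect(s[:,:2].astype(np.float32)); print('   rect %.0f %.0f'%(x,y),np.round(wh),'%.1f'%a)
            q=q[~best]
E
python3 -m handwheel '1 0 -0.05 0 1;1 0 -0.1 0 1;1 0 -0.113 -0.03 1;1 0 -0.113 -0.07 1;1 0 -0.113 -0.1 1;1 0 -0.113 -0.122 1;1 0 -0.113 -0.122 1;0 0 -0.113 -0.122 1;0 0 -0.113 -0.122 1;0 0 -0.113 -0.122 1'; python3 -m handwheel '0 0 0 0 0;0 0 0 -0.005 0;0 0 0 -0.009 0;0 -0.0012 -0.005 -0.009 0;0 -0.0025 -0.010 -0.009 0;0 -0.0038 -0.0153 -0.009 0;0 -0.0051 -0.0204 -0.009 0;0 -0.0051 -0.0204 -0.009 0'; python3 -c "
from meas import *
tool(); planes(418,110)"
```

```text
time: 26.0
eef_pos: [419.3, 118.8, 47.4]
ee_rot: [2.456, 1.956, 0.003]
wrist_force: [-1.2, -0.2, 1.3]
width: 66.0
gripper_force: 0.3
time: 26.8
eef_pos: [415.5, 98.6, 39.1]
ee_rot: [2.456, 1.955, 0.008]
wrist_force: [-0.4, 3.2, 9.6]
width: 59.6
gripper_force: 30.0
t 26.8 tcp [415.5  98.6  39.1] yawY -13.0 w 59.6 q [-0.05  0.16  2.11  0.    0.87  0.18] F [-0.4  3.2  9.6]
scene 381 z [16. 81.]
  plane n [0.21 0.96 0.19] elev 11 az 78 151 c [430. 154.  50.] z 13.0 85.0
  plane n [-0.02 -0.15  0.99] elev 81 az -97 126 c [422. 126.  75.] z 70.0 79.0
   rect 424 128 [52. 59.] 77.1
  plane n [-0.99  0.15  0.02] elev 1 az 172 29 c [452. 126.  47.] z 13.0 79.0
top 18 z [31. 81.]
```

```bash
python3 -m handwheel '0 -0.001 -0.005 -0.002 0;0 -0.0023 -0.010 -0.003 0;0 -0.0034 -0.015 -0.004 0;0 -0.0045 -0.020 -0.006 0;0 -0.0057 -0.025 -0.009 0;0 -0.007 -0.030 -0.012 0;0 -0.0075 -0.033 -0.015 0;0 -0.0075 -0.033 -0.015 0'; python3 -c "
from meas import *
tool(); planes(412,85,90,['scene'])"
```

```text
time: 27.7
eef_pos: [407.4, 64.8, 23.3]
ee_rot: [2.456, 1.955, 0.004]
wrist_force: [-0.1, 0.2, 7.3]
width: 59.8
gripper_force: 30.0
t 27.7 tcp [407.4  64.8  23.3] yawY -13.0 w 59.8 q [-0.13  0.17  2.15 -0.    0.82  0.09] F [-0.1  0.2  7.3]
scene 354 z [41. 92.]
  plane n [0.18 0.62 0.76] elev 50 az 74 199 c [420. 115.  68.] z 44.0 92.0
  plane n [0.17 0.62 0.76] elev 50 az 75 68 c [421. 111.  76.] z 49.0 94.0
  plane n [0.17 0.64 0.75] elev 49 az 75 53 c [418. 116.  62.] z 41.0 89.0
```

```bash
python3 -m handwheel '0 -0.001 -0.004 -0.003 0;0 -0.002 -0.008 -0.006 0;0 -0.003 -0.012 -0.010 0;0 -0.003 -0.012 -0.011 0;1 -0.003 -0.012 -0.009 0;1 -0.003 -0.012 -0.009 0;1 -0.003 -0.012 -0.009 0;1 -0.003 -0.012 -0.009 0;1 -0.003 -0.012 -0.009 0;1 -0.003 -0.012 0.02 0'; python3 -c "
from meas import *
tool(); planes(412,85,90,['scene'])"
```

```text
time: 28.75
eef_pos: [399.4, 53.8, 39.6]
ee_rot: [-2.453, -1.953, 0.008]
wrist_force: [-0.0, -0.3, 0.4]
width: 88.1
gripper_force: 0.0
t 28.8 tcp [399.4  53.8  39.6] yawY -12.9 w 88.1 q [-0.16  0.11  2.16 -0.    0.88  0.06] F [-0.  -0.3  0.4]
scene 324 z [ 4. 64.]
  plane n [ 0.   -0.01  1.  ] elev 89 az -71 146 c [412.  76.  60.] z 57.0 63.0
   rect 410 70 [70. 60.] 75.7
  plane n [ 0.02 -0.02  1.  ] elev 88 az -54 55 c [406.  80.  56.] z 53.0 59.0
   rect 408 68 [70. 62.] 77.9
  plane n [ 0.01 -0.05  1.  ] elev 87 az -80 41 c [409.  93.   6.] z 4.0 8.0
   rect 413 90 [25. 52.] 76.8
```

Pot A now lies on its side with the mouth trailing toward +y, centred at about (409,70). Second tip: grip near the base end, high.

```bash
python3 -m handwheel '1 0.0045 -0.007 0.002 0;1 0.0045 -0.007 0.002 0;0 0.0045 -0.007 0.002 0;0 0.0045 -0.007 0.002 0;0 0.0045 -0.007 0.002 0;0 0.0045 -0.007 0.002 0'; python3 -m handwheel '0 0 0 -0.005 0;0 0 0 -0.008 0;0 -0.0012 -0.005 -0.009 0;0 -0.0025 -0.010 -0.010 0;0 -0.0038 -0.0153 -0.011 0;0 -0.005 -0.020 -0.012 0;0 -0.006 -0.025 -0.014 0;0 -0.007 -0.030 -0.016 0'; python3 -c "
from meas import *
tool(); planes(403,45,95,['scene'])"
```

```text
time: 29.4
eef_pos: [406.5, 46.5, 43.6]
ee_rot: [-2.457, -1.957, 0.002]
wrist_force: [-1.1, -0.1, -1.7]
width: 59.7
gripper_force: 30.0
time: 30.2
eef_pos: [400.7, 16.5, 29.0]
ee_rot: [2.457, 1.958, 0.002]
wrist_force: [-2.0, 3.5, 10.9]
width: 59.7
gripper_force: 30.0
t 30.2 tcp [400.7  16.5  29. ] yawY -12.9 w 59.7 q [-0.26  0.13  2.17  0.    0.84 -0.03] F [-2.   3.5 10.9]
scene 338 z [ 7. 88.]
  plane n [-0.11 -0.52  0.85] elev 58 az -102 100 c [407.  43.  77.] z 58.0 90.0
  plane n [-0.14 -0.5   0.85] elev 58 az -106 100 c [407.  68.  27.] z 4.0 44.0
  plane n [-0.99  0.13  0.04] elev 2 az 173 38 c [385.  65.  49.] z 7.0 83.0
```

```bash
python3 -m handwheel '1 0 0 0 0;1 0 0 0 0;1 0 0 0 0;1 0 0 0 0;1 0 0 0.01 0;1 0 0 0.015 0'; python3 -c "
from meas import *
tool(); planes(403,45,95,['scene'])"
```

```text
time: 30.85
eef_pos: [400.4, 16.3, 43.9]
ee_rot: [2.457, 1.957, 0.001]
wrist_force: [-0.1, 0.5, -0.5]
width: 88.3
gripper_force: 0.0
t 30.9 tcp [400.4  16.3  43.9] yawY -12.9 w 88.3 q [-0.26  0.09  2.17  0.    0.88 -0.03] F [-0.1  0.5 -0.5]
scene 387 z [ 4. 65.]
  plane n [-0.02  0.01  1.  ] elev 89 az 146 173 c [414.  73.  59.] z 56.0 62.0
   rect 414 74 [71. 62.] 77.3
  plane n [-0.01  0.01  1.  ] elev 89 az 149 77 c [412.  77.  63.] z 61.0 66.0
   rect 413 74 [69. 57.] 74.9
  plane n [-0.01  0.01  1.  ] elev 89 az 131 38 c [424.  73.  56.] z 53.0 57.0
   rect 416 73 [68. 53.] 77.6
```

```bash
python3 -m handwheel '1 0.0075 0.033 0.002 0;1 0.0075 0.033 0.002 0;0 0.0075 0.033 0.002 0;0 0.0075 0.033 0.002 0;0 0.0075 0.033 0.002 0;0 0.0075 0.033 0.002 0'; python3 -m handwheel '0 0 0 -0.003 0;0 -0.0012 -0.005 -0.003 0;0 -0.0025 -0.010 -0.002 0;0 -0.0038 -0.0153 -0.002 0;0 -0.005 -0.020 -0.0025 0;0 -0.006 -0.025 -0.003 0;0 -0.007 -0.030 -0.005 0;0 -0.0083 -0.034 -0.007 0;0 -0.0083 -0.034 -0.007 0'; python3 -c "
from meas import *
tool(); planes(403,45,95,['scene'])"
```

```text
time: 31.5
eef_pos: [407.5, 48.8, 45.0]
ee_rot: [-2.458, -1.956, 0.0]
wrist_force: [-0.1, -0.4, -0.4]
width: 59.7
gripper_force: 30.0
time: 32.4
eef_pos: [400.2, 14.3, 39.4]
ee_rot: [2.457, 1.956, 0.001]
wrist_force: [-5.3, 0.7, 18.5]
width: 59.8
gripper_force: 30.0
t 32.4 tcp [400.2  14.3  39.4] yawY -13.0 w 59.8 q [-0.26  0.1   2.17 -0.    0.86 -0.04] F [-5.3  0.7 18.5]
scene 387 z [11. 82.]
  plane n [-0.09 -0.34  0.94] elev 69 az -104 150 c [405.  42.  71.] z 56.0 83.0
   rect 407 39 [67. 63.] 73.3
  plane n [-0.12 -0.34  0.93] elev 69 az -110 78 c [407.  67.  21.] z 7.0 32.0
   rect 409 62 [56. 61.] 75.3
  plane n [-0.1  -0.33  0.94] elev 70 az -107 43 c [412.  40.  67.] z 50.0 78.0
   rect 406 36 [68. 60.] 74.6
```

```bash
python3 -m handwheel '0 -0.0012 -0.005 -0.001 0;0 -0.0025 -0.010 -0.003 0;0 -0.0036 -0.015 -0.005 0;0 -0.0048 -0.020 -0.008 0;0 -0.0058 -0.024 -0.010 0;0 -0.0058 -0.024 -0.010 0'; python3 -c "
from meas import *
tool(); planes(400,30,95,['scene'])"
```

```text
time: 33.05
eef_pos: [393.9, -9.5, 28.2]
ee_rot: [2.458, 1.955, 0.001]
wrist_force: [0.2, 0.5, 4.6]
width: 59.6
gripper_force: 30.0
t 33.0 tcp [393.9  -9.5  28.2] yawY -13.0 w 59.6 q [-0.33  0.12  2.19 -0.    0.83 -0.1 ] F [0.2 0.5 4.6]
scene 299 z [ 9. 93.]
  plane n [-0.99  0.12  0.02] elev 1 az 173 63 c [379.  35.  51.] z 5.0 95.0
  plane n [-0.14 -0.71  0.69] elev 44 az -101 55 c [407.  52.  38.] z 4.0 58.0
  plane n [-0.15 -0.71  0.69] elev 44 az -102 51 c [403.  16.  79.] z 52.0 93.0
```

```bash
python3 -m handwheel '0 -0.0012 -0.005 -0.001 0;0 -0.0025 -0.010 -0.002 0;0 -0.0036 -0.015 -0.003 0;0 -0.0036 -0.015 -0.003 0'; python3 -c "
from meas import *
tool(); planes(400,20,95,['scene'])"
```

```text
time: 33.5
eef_pos: [389.3, -24.4, 24.9]
ee_rot: [-2.457, -1.957, 0.002]
wrist_force: [-1.7, 0.3, 5.6]
width: 59.5
gripper_force: 30.0
t 33.5 tcp [389.3 -24.4  24.9] yawY -12.9 w 59.5 q [-0.37  0.12  2.2  -0.    0.83 -0.14] F [-1.7  0.3  5.6]
scene 270 z [ 8. 91.]
  plane n [ 0.98 -0.21  0.05] elev 3 az -12 70 c [375.  20.  50.] z 7.0 91.0
  plane n [ 0.98 -0.21  0.01] elev 0 az -12 50 c [428.  13.  59.] z 20.0 91.0
  plane n [0.17 0.53 0.83] elev 56 az 73 48 c [384.  -2.  19.] z 7.0 32.0
```

```bash
python3 -m handwheel '1 0 0 0 0;1 0 0 0 0;1 0 0 0 0;1 0 0 0 0;1 0 0 0.02 0;1 0 0 0.06 0;1 0 0 0.11 0'; python3 -c "
from meas import *
tool(); planes(400,20,95)"
```

```text
time: 34.25
eef_pos: [388.0, -23.0, 134.8]
ee_rot: [-2.454, -1.954, 0.004]
wrist_force: [1.6, -0.5, 0.3]
width: 88.0
gripper_force: 0.0
t 34.2 tcp [388.  -23.  134.8] yawY -12.9 w 88.0 q [-0.37 -0.12  2.15 -0.    1.12 -0.14] F [ 1.6 -0.5  0.3]
scene 356 z [ 5. 74.]
  plane n [-0.2  -0.98  0.02] elev 1 az -102 130 c [399.  13.  40.] z 3.0 79.0
  plane n [0.23 0.97 0.02] elev 1 az 77 87 c [381. -39.  46.] z 3.0 75.0
  plane n [-0.98  0.18  0.03] elev 1 az 170 38 c [422. -16.  52.] z 11.0 75.0
top 59 z [ 4. 74.]
```

Pot A stands mouth up at about (392,-16), with vertical faces all round and an open interior. Now I'll grasp it and carry it in.

```bash
python3 -m handwheel '1 0.0045 0.0065 -0.03 0;1 0.0045 0.0065 -0.07 0;1 0.0045 0.0065 -0.093 0;1 0.0045 0.0065 -0.093 0;0 0.0045 0.0065 -0.093 0;0 0.0045 0.0065 -0.093 0;0 0.0045 0.0065 -0.093 0;0 0.0045 0.0065 -0.093 0'; python3 -m handwheel '0 0 0 0.04 0;0 0 0 0.08 0;0 0 0 0.12 0;0 0 0 0.12 -8;0 0 0 0.12 -16;0 0.03 -0.03 0.12 -24;0 0.06 -0.06 0.12 -32;0 0.09 -0.09 0.12 -40;0 0.12 -0.11 0.12 -48;0 0.145 -0.13 0.12 -56';python3 -c "
from meas import *
tool()"
```

```text
time: 35.15
eef_pos: [395.0, -17.4, 43.0]
ee_rot: [2.456, 1.956, 0.001]
wrist_force: [-1.5, 0.5, 6.3]
width: 60.0
gripper_force: 30.0
time: 36.15
eef_pos: [540.8, -148.5, 162.3]
ee_rot: [3.09, 0.564, 0.001]
wrist_force: [0.3, 0.1, -1.2]
width: 60.0
gripper_force: 30.0
t 36.1 tcp [ 540.8 -148.5  162.3] yawY -69.3 w 60.0 q [-0.48  0.23  1.71  0.    1.2   0.73] F [ 0.3  0.1 -1.2]
```

```bash
python3 -m handwheel '0 -0.003 0.002 0 -6;0 -0.003 0.002 0 -10.5;0 -0.003 0.002 -0.03 -10.5;0 -0.003 0.002 -0.06 -10.5;0 -0.003 0.002 -0.08 -10.5;0 -0.003 0.002 -0.09 -10.5;0 -0.003 0.002 -0.096 -10.5;0 -0.003 0.002 -0.096 -10.5';python3 -m handwheel '0.8 0 0 0 0;0.8 0 0 0 0;0.8 0 0 0 0;0.8 0 0 0.04 0;0.8 0 0 0.08 0;0.8 0 0 0.12 0;1 0 0.05 0.12 0;1 0 0.1 0.12 0;1 0 0.15 0.12 0;1 0 0.2 0.12 0';python3 -c "
from meas import *
tool(); planes(538,-146,50); p,W=cloud('top'); pots(p,W);p,W=cloud('scene'); pots(p,W)"
```

```text
time: 36.95
eef_pos: [536.7, -145.3, 66.3]
ee_rot: [3.128, 0.289, 0.001]
wrist_force: [-0.3, 0.8, -1.2]
width: 59.9
gripper_force: 30.0
time: 37.95
eef_pos: [536.4, 56.5, 187.0]
ee_rot: [3.128, 0.288, 0.003]
wrist_force: [0.7, 0.1, 0.6]
width: 88.2
gripper_force: 0.0
t 38.0 tcp [536.4  56.5 187. ] yawY -79.5 w 88.2 q [-0.12  0.15  1.75  0.    1.24  1.27] F [0.7 0.1 0.6]
scene 459 z [25. 95.]
  plane n [-0.16  0.99  0.01] elev 1 az 99 122 c [ 538. -116.   62.] z 21.0 97.0
  plane n [0.98 0.18 0.04] elev 2 az 10 101 c [ 568. -142.   66.] z 30.0 95.0
  plane n [0.99 0.17 0.04] elev 2 az 10 91 c [ 515. -156.   66.] z 21.0 97.0
top 430 z [24. 96.]
  plane n [0.   0.01 1.  ] elev 89 az 74 89 c [ 546. -153.   28.] z 26.0 31.0
   rect 545 -146 [39. 56.] 9.1
  plane n [-0.18  0.98  0.02] elev 1 az 101 94 c [ 533. -120.   67.] z 21.0 98.0
  plane n [-0.18  0.98  0.06] elev 4 az 101 80 c [ 546. -173.   72.] z 23.0 97.0
red [375. 107.] ctr 868 -332 median [ 860. -350.   62.] [237.  97.] ang 89.4
red [412. 272.] ctr 298 -438 median [ 302. -449.   71.] [ 37. 105.] ang 78.2
red [252. 223.] ctr 605 147 median [607. 149.  70.] [62. 58.] ang 72.6
```

Pot A is upright inside the box. Next is pot B: I'll grip it in the tipping position (front, high) and carry it to the clear spot used for A.

```bash
python3 -m handwheel '1 0.0625 0.0705 0 8;1 0.0625 0.0705 0 16;1 0.0625 0.0705 0 24;1 0.0625 0.0705 0 32;1 0.0625 0.0705 0 40;1 0.0625 0.0705 0 48;1 0.0625 0.0705 0 56;1 0.0625 0.0705 0 62;1 0.0625 0.0705 -0.04 62;1 0.0625 0.0705 -0.08 62'; python3 -m handwheel '1 0 0 -0.03 0;1 0 0 -0.06 0;1 0 0 -0.06 0;0 0 0 -0.06 0;0 0 0 -0.06 0;0 0 0 -0.06 0;0 0 0 -0.06 0';python3 -m handwheel '0 0 0 0.01 0;0 0 0 0.02 0;0 -0.04 0 0.02 4.5;0 -0.08 0 0.02 4.5;0 -0.12 0 0.02 4.5;0 -0.16 0 0.02 4.5;0 -0.165 0 0.02 4.5;0 -0.165 0 0.01 4.5;0 -0.165 0 0.002 4.5;0 -0.165 0 0 4.5';python3 -c "
from meas import *
tool(); planes(440,140,80)"
```

```text
time: 39.15
eef_pos: [601.1, 123.0, 107.1]
ee_rot: [2.532, 1.854, 0.006]
wrist_force: [0.3, 0.5, -0.3]
width: 88.1
gripper_force: 0.0
time: 39.85
eef_pos: [599.8, 125.3, 47.9]
ee_rot: [2.531, 1.858, 0.003]
wrist_force: [-2.2, -0.9, 2.9]
width: 59.5
gripper_force: 30.1
time: 40.85
eef_pos: [436.0, 125.2, 47.4]
ee_rot: [2.457, 1.957, 0.001]
wrist_force: [-13.5, -1.1, 39.0]
width: 59.9
gripper_force: 30.0
t 40.9 tcp [436.  125.2  47.4] yawY -12.9 w 59.9 q [ 0.02  0.2   2.04 -0.    0.91  0.24] F [-13.5  -1.1  39. ]
scene 337 z [11. 76.]
  plane n [-0.04 -0.04  1.  ] elev 87 az -130 133 c [441. 152.  71.] z 67.0 74.0
   rect 442 151 [51. 62.] 79.3
  plane n [0.21 0.98 0.02] elev 1 az 78 118 c [448. 174.  40.] z 7.0 76.0
  plane n [-0.03 -0.02  1.  ] elev 88 az -146 46 c [444. 151.  67.] z 64.0 70.0
   rect 442 148 [45. 56.] 83.8
top 7 z [48. 72.]
```

```bash
python3 -m handwheel '1 0 0 0 0;1 0 0 0 0;1 0 0 0.002 0;0 0 0 0.002 0;0 0 0 0.002 0;0 0 0 0.002 0;0 0 0 0.002 0'; python3 -m handwheel '0 0 0 -0.004 0;0 -0.0012 -0.005 -0.004 0;0 -0.0023 -0.010 -0.004 0;0 -0.0034 -0.015 -0.004 0;0 -0.0045 -0.020 -0.004 0;0 -0.0057 -0.025 -0.005 0;0 -0.0068 -0.030 -0.007 0;0 -0.008 -0.035 -0.009 0;0 -0.008 -0.035 -0.009 0'; python3 -c "
from meas import *
tool(); planes(430,115,90,['scene'])"
```

```text
time: 41.65
eef_pos: [434.1, 125.3, 48.1]
ee_rot: [2.457, 1.957, 0.0]
wrist_force: [0.9, -1.3, -0.9]
width: 59.7
gripper_force: 30.1
time: 42.55
eef_pos: [427.5, 90.0, 40.6]
ee_rot: [2.456, 1.955, 0.004]
wrist_force: [-2.1, -0.7, 13.9]
width: 59.5
gripper_force: 30.0
t 42.5 tcp [427.5  90.   40.6] yawY -13.0 w 59.5 q [-0.07  0.18  2.08  0.    0.88  0.16] F [-2.1 -0.7 13.9]
scene 386 z [29. 90.]
  plane n [0.22 0.89 0.4 ] elev 23 az 76 186 c [442. 145.  59.] z 25.0 93.0
  plane n [-0.1  -0.43  0.9 ] elev 64 az -104 98 c [433. 113.  80.] z 68.0 91.0
  plane n [0.06 0.82 0.57] elev 35 az 86 46 c [438. 145.  60.] z 32.0 88.0
```

```bash
python3 -m handwheel '0 -0.0012 -0.005 -0.002 0;0 -0.0023 -0.010 -0.004 0;0 -0.0034 -0.015 -0.007 0;0 -0.0045 -0.020 -0.010 0;0 -0.0057 -0.025 -0.014 0;0 -0.0068 -0.030 -0.019 0;0 -0.0075 -0.033 -0.024 0;0 -0.0075 -0.033 -0.024 0'; python3 -c "
from meas import *
tool(); planes(425,100,90,['scene'])"
```

```text
time: 43.4
eef_pos: [418.7, 56.3, 14.7]
ee_rot: [2.457, 1.956, -0.0]
wrist_force: [2.5, -2.0, 4.8]
width: 59.7
gripper_force: 30.0
t 43.4 tcp [418.7  56.3  14.7] yawY -13.0 w 59.7 q [-0.15  0.21  2.12 -0.    0.81  0.08] F [ 2.5 -2.   4.8]
scene 318 z [44. 81.]
  plane n [0.06 0.41 0.91] elev 65 az 81 175 c [430. 101.  68.] z 54.0 82.0
   rect 430 102 [56. 61.] 75.0
  plane n [0.08 0.4  0.91] elev 66 az 79 59 c [435. 101.  64.] z 51.0 76.0
   rect 430 102 [55. 61.] 78.1
  plane n [0.07 0.39 0.92] elev 67 az 80 60 c [430. 109.  69.] z 59.0 82.0
   rect 432 104 [55. 60.] 73.7
```

Pot B is tilted 65°. Releasing it onto its side.

```bash
python3 -m handwheel '1 0 0 0 0;1 0 0 0 0;1 0 0 0 0;1 0 0 0 0;1 0 0 0.03 0;1 0 0 0.03 0'; python3 -c "
from meas import *
tool(); planes(420,80,90,['scene'])"
```

```text
time: 44.05
eef_pos: [420.3, 57.2, 47.2]
ee_rot: [2.455, 1.956, 0.004]
wrist_force: [0.6, -0.2, 0.8]
width: 88.3
gripper_force: 0.0
t 44.0 tcp [420.3  57.2  47.2] yawY -12.9 w 88.3 q [-0.15  0.13  2.11 -0.    0.89  0.08] F [ 0.6 -0.2  0.8]
scene 341 z [ 4. 64.]
  plane n [-0.02  0.06  1.  ] elev 86 az 112 159 c [426.  80.  60.] z 55.0 64.0
   rect 424 79 [60. 59.] 77.8
  plane n [ 0.03 -0.14  0.99] elev 82 az -80 49 c [423.  80.  60.] z 55.0 65.0
   rect 425 79 [62. 58.] 75.2
  plane n [-0.03  0.04  1.  ] elev 87 az 124 42 c [424.  96.   5.] z 3.0 8.0
   rect 426 97 [23. 45.] 83.5
```

```bash
python3 -m handwheel '1 -0.0024 -0.0065 -0.002 0;1 -0.0024 -0.0065 -0.002 0;0 -0.0024 -0.0065 -0.002 0;0 -0.0024 -0.0065 -0.002 0;0 -0.0024 -0.0065 -0.002 0;0 -0.0024 -0.0065 -0.002 0'; python3 -m handwheel '0 0 0 -0.003 0;0 -0.0012 -0.005 -0.003 0;0 -0.0025 -0.010 -0.002 0;0 -0.0038 -0.0153 -0.002 0;0 -0.005 -0.020 -0.0025 0;0 -0.006 -0.025 -0.003 0;0 -0.007 -0.030 -0.005 0;0 -0.0083 -0.034 -0.007 0;0 -0.0083 -0.034 -0.007 0'; python3 -c "
from meas import *
tool(); planes(413,50,95,['scene'])"
```

```text
time: 44.7
eef_pos: [416.1, 50.8, 43.0]
ee_rot: [2.457, 1.957, -0.0]
wrist_force: [0.4, -0.2, -0.9]
width: 60.2
gripper_force: 30.0
time: 45.6
eef_pos: [408.7, 16.1, 37.6]
ee_rot: [2.457, 1.956, 0.001]
wrist_force: [-5.2, 0.2, 21.9]
width: 59.6
gripper_force: 30.0
t 45.6 tcp [408.7  16.1  37.6] yawY -12.9 w 59.6 q [-0.25  0.13  2.15 -0.    0.86 -0.03] F [-5.2  0.2 21.9]
scene 366 z [11. 81.]
  plane n [-0.08 -0.31  0.95] elev 72 az -104 142 c [414.  43.  70.] z 59.0 81.0
   rect 416 42 [60. 61.] 72.7
  plane n [-0.09 -0.34  0.94] elev 70 az -105 91 c [416.  69.  22.] z 8.0 32.0
   rect 421 64 [55. 55.] 76.8
  plane n [-0.14 -0.41  0.9 ] elev 65 az -109 38 c [414.  49.  74.] z 55.0 84.0
   rect 413 40 [61. 57.] 67.0
```

```bash
python3 -m handwheel '0 -0.0012 -0.005 0 0;0 -0.0025 -0.010 -0.001 0;0 -0.0036 -0.015 -0.003 0;0 -0.0048 -0.020 -0.006 0;0 -0.006 -0.026 -0.008 0;0 -0.006 -0.026 -0.008 0'; python3 -c "
from meas import *
tool(); planes(408,30,95,['scene'])"
```

```text
time: 46.25
eef_pos: [402.1, -10.0, 28.3]
ee_rot: [2.458, 1.956, 0.001]
wrist_force: [-0.0, 0.9, 5.3]
width: 59.7
gripper_force: 30.0
t 46.2 tcp [402.1 -10.   28.3] yawY -13.0 w 59.7 q [-0.32  0.14  2.17 -0.    0.84 -0.1 ] F [-0.   0.9  5.3]
scene 312 z [ 9. 92.]
  plane n [-0.15 -0.68  0.72] elev 46 az -102 75 c [407.  12.  76.] z 48.0 94.0
  plane n [-0.15 -0.67  0.73] elev 47 az -102 73 c [413.  49.  35.] z 3.0 56.0
  plane n [ 0.98 -0.19  0.01] elev 0 az -11 47 c [441.  27.  62.] z 25.0 91.0
```

```bash
python3 -m handwheel '0 -0.0012 -0.005 0 0;0 -0.0025 -0.010 -0.001 0;0 -0.0038 -0.016 -0.003 0;0 -0.0038 -0.016 -0.003 0;1 -0.0038 -0.016 -0.003 0;1 -0.0038 -0.016 -0.003 0;1 -0.0038 -0.016 -0.003 0;1 -0.0038 -0.016 -0.003 0;1 -0.0038 -0.016 0.03 0;1 -0.0038 -0.016 0.07 0'; python3 -m handwheel '1 0 0 0.04 0;1 0 0 0.04 0'; python3 -c "
from meas import *
tool(); planes(405,10,95)"
```

```text
time: 47.3
eef_pos: [395.9, -24.5, 97.3]
ee_rot: [-2.454, -1.954, 0.005]
wrist_force: [0.6, 0.1, -0.1]
width: 88.1
gripper_force: 0.0
time: 47.5
eef_pos: [401.4, -26.3, 143.0]
ee_rot: [2.45, 1.952, 0.008]
wrist_force: [0.7, 0.4, -0.1]
width: 87.8
gripper_force: 0.0
t 47.5 tcp [401.4 -26.3 143. ] yawY -12.9 w 87.8 q [-0.36 -0.11  2.12 -0.    1.13 -0.14] F [ 0.7  0.4 -0.1]
scene 353 z [ 6. 74.]
  plane n [-0.26 -0.97  0.  ] elev 0 az -105 111 c [407.   7.  41.] z 6.0 75.0
  plane n [0.25 0.97 0.02] elev 1 az 75 96 c [389. -45.  44.] z 5.0 73.0
  plane n [ 0.99 -0.13  0.01] elev 1 az -7 42 c [375. -13.  51.] z 8.0 76.0
top 44 z [ 7. 73.]
```

Pot B stands mouth up too. Grasping it and carrying it to the right half of the box.

```bash
python3 -m handwheel '1 0.0017 0.004 -0.03 -2;1 0.0017 0.004 -0.07 -2;1 0.0017 0.004 -0.095 -2;1 0.0017 0.004 -0.095 -2;0 0.0017 0.004 -0.095 -2;0 0.0017 0.004 -0.095 -2;0 0.0017 0.004 -0.095 -2;0 0.0017 0.004 -0.095 -2'; python3 -m handwheel '0 0 0 0.04 0;0 0 0 0.08 0;0 0 0 0.13 0;0 0 0 0.15 -8;0 0.03 -0.04 0.15 -16;0 0.06 -0.08 0.15 -24;0 0.09 -0.12 0.15 -32;0 0.12 -0.16 0.15 -40;0 0.14 -0.2 0.15 -48;0 0.156 -0.223 0.15 -56';python3 -c "
from meas import *
tool()"
```

```text
time: 48.4
eef_pos: [400.3, -21.4, 44.1]
ee_rot: [2.49, 1.913, 0.001]
wrist_force: [-1.6, -0.2, 4.9]
width: 59.9
gripper_force: 29.9
time: 49.4
eef_pos: [556.3, -247.2, 193.0]
ee_rot: [3.099, 0.509, 0.0]
wrist_force: [0.8, 1.0, -2.8]
width: 59.8
gripper_force: 29.8
t 49.4 tcp [ 556.3 -247.2  193. ] yawY -71.4 w 59.8 q [-0.61  0.3   1.56 -0.    1.28  0.63] F [ 0.8  1.  -2.8]
```

```bash
python3 -m handwheel '0 0 0.002 0 -8.4;0 0 0.002 -0.04 -8.4;0 0 0.002 -0.08 -8.4;0 0 0.002 -0.1 -8.4;0 0 0.002 -0.115 -8.4;0 0 0.002 -0.122 -8.4;0 0 0.002 -0.126 -8.4;0 0 0.002 -0.126 -8.4';python3 -m handwheel '0.8 0 0 0 0;0.8 0 0 0 0;0.8 0 0 0 0;0.8 0 0 0.04 0;0.8 0 0 0.08 0;0.8 0 0 0.12 0;1 -0.05 0.05 0.12 0;1 -0.1 0.1 0.12 0;1 -0.1 0.15 0.12 0;1 -0.1 0.2 0.12 0';python3 -m handwheel '1 -0.05 0.05 0 0;1 -0.1 0.1 0 0;1 -0.1 0.15 0 0;1 -0.1 0.2 0 0;1 -0.1 0.2 0 0'; python3 -c "
from meas import *
tool(); planes(540,-146,50); planes(558,-244,50)
p,W=cloud('scene'); save(p[40:300,60:400],'fin.png',2.2)
q=W.reshape(-1,3); d=q[:,:2]-[547,-196]; a=np.radians(10.4); x=d[:,0]*np.cos(a)+d[:,1]*np.sin(a); y=-d[:,0]*np.sin(a)+d[:,1]*np.cos(a); k=(q[:,2]>76)&(q[:,2]<90)
for n,s in dict(far=(abs(x-79)<15)&(abs(y)<110),near=(abs(x+79)<15)&(abs(y)<110),left=(abs(y-124)<15)&(abs(x)<65),right=(abs(y+124)<15)&(abs(x)<65)).items():
    m=s&k; print(n,m.sum(),np.median(x[m]).round(1),np.median(y[m]).round(1))
"
```

```text
time: 50.2
eef_pos: [556.1, -242.5, 67.7]
ee_rot: [3.127, 0.292, 0.001]
wrist_force: [-0.1, -0.3, -2.7]
width: 59.9
gripper_force: 29.9
time: 51.2
eef_pos: [458.9, -74.2, 187.6]
ee_rot: [3.128, 0.288, 0.001]
wrist_force: [-0.1, 0.4, -1.1]
width: 88.3
gripper_force: 0.0
time: 51.7
eef_pos: [359.6, 127.2, 188.0]
ee_rot: [-3.128, -0.293, -0.004]
wrist_force: [-0.2, 0.1, 0.8]
width: 87.9
gripper_force: 0.0
t 51.7 tcp [359.6 127.2 188. ] yawY -79.3 w 87.9 q [ 0.03 -0.23  2.12  0.    1.25  1.41] F [-0.2  0.1  0.8]
scene 463 z [23. 96.]
  plane n [-0.18  0.98  0.  ] elev 0 az 100 132 c [ 536. -116.   63.] z 21.0 96.0
  plane n [0.99 0.16 0.04] elev 2 az 9 94 c [ 567. -140.   66.] z 29.0 96.0
  plane n [0.98 0.17 0.04] elev 2 az 10 83 c [ 515. -157.   64.] z 22.0 96.0
top 422 z [24. 96.]
  plane n [-0.2   0.98  0.02] elev 1 az 102 89 c [ 533. -121.   66.] z 21.0 97.0
  plane n [-0.2   0.98  0.02] elev 1 az 102 92 c [ 547. -173.   64.] z 23.0 99.0
  plane n [0.04 0.01 1.  ] elev 88 az 8 79 c [ 547. -152.   28.] z 25.0 31.0
   rect 546 -152 [38. 34.] 12.6
scene 435 z [26. 95.]
  plane n [-0.24  0.97  0.  ] elev 0 az 104 134 c [ 550. -215.   61.] z 18.0 97.0
  plane n [0.98 0.2  0.01] elev 1 az 11 98 c [ 585. -236.   63.] z 28.0 95.0
  plane n [-0.22  0.98  0.03] elev 1 az 103 75 c [ 551. -268.   67.] z 26.0 94.0
top 444 z [24. 97.]
  plane n [-0.21  0.98  0.01] elev 0 az 102 114 c [ 550. -218.   65.] z 23.0 100.0
  plane n [-0.22  0.98  0.01] elev 1 az 103 109 c [ 566. -270.   64.] z 22.0 99.0
  plane n [-0.02  0.06  1.  ] elev 86 az 105 68 c [ 565. -252.   29.] z 26.0 33.0
   rect 565 -253 [40. 28.] 13.2
far 136 77.3 6.5
near 129 -79.9 0.8
left 81 1.5 126.7
right 78 3.6 -119.1
```

View pics/fin.png

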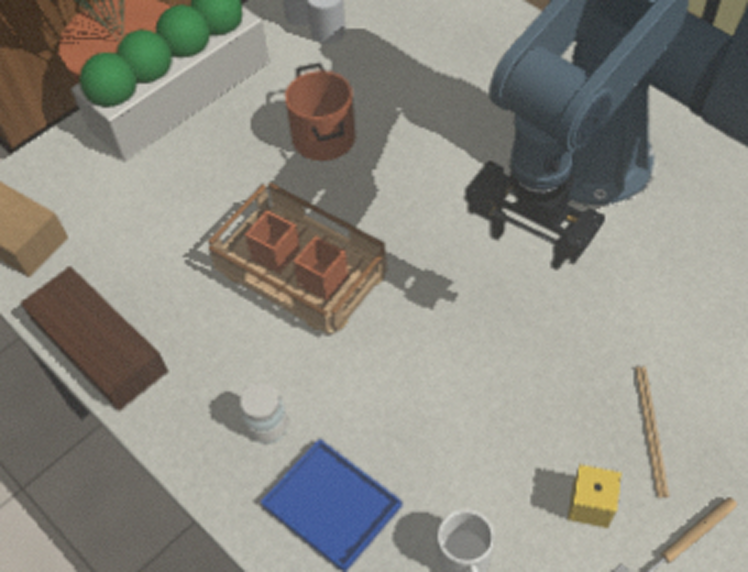

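Both pots stand mouth up in the box (at (272,238) and (322,265)), with all four sides upright and nothing else disturbed.

```bash
python3 -c "
from bench import ctrl
print(ctrl.finish_job())"
```

```text
the job is handed in; nothing more can be done
None
```

I handed the job in: all four sides of the carrier are upright, and both square terracotta pots stand mouth up inside it. The third pot was not on the bench, and the last picture shows nothing else disturbed.

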